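Four clicks on the sole press, and hold

TASK

The re-glued sneaker is already snug under the bench press. Pull the press lever down exactly four ratchet clicks from where it now stands and finish still holding it there while the cement grabs: a little past the fourth click and well short of a fifth, so that your hand carries the load and the lever does not settle back on the pawl. Do not let go at the end, never let it click a fifth time, and leave the bottles and tools around the press where they are.

Things in the scene. Friction and masses are not known exactly. Their poses are not given: they have to be found in the camera images.
- press: Grey bench press fixed to the bench, 290 mm tall. Origin on the bench under the ram's centre. Its -x is the front, towards which the lever points; +x the column side; z up; y along the lever's axle. Foot x -95 to 165, y -85 to 85 mm; head x -40 to 155, y -35 to 35 mm, 200 to 290 mm up. Lever, ratchet wheel and pawl are on the head's -y side, turned away from the robot.
- shoe: White sneaker on a last, 285 mm long, 100 mm wide, clamped under the ram on a soft bed; toe along the press's -y. Origin under its sole below the ram's centre. It reaches 50 mm either side of the ram in the press's x, and up to 175 mm above the bench. It sinks 11 mm into the bed per rad of lever.
- knob (a point): Centre of the black ball, 36 mm diameter, on the end of the lever, 200 mm from the axle; a 15 mm round bar joins it to the axle and nothing else is within 50 mm. It swings in the upright plane square to the press's y. 290 to 335 mm above the bench at the start, 130 to 240 mm at the end. Pinch it from above along the press's y (it can turn between the pads as the lever swings).
- pivot (a point): Point on the lever's axle in the upright plane where bar and knob swing, 240 mm above the bench. The lever is the straight line from here to the knob.
- lever (a joint): Lever angle, rad: 0 = raised 0.49 rad above level, growing as the knob goes down (0.49 level), solid stop at 1.25. It starts on a tooth, at about 0, 0.131, 0.262 or 0.393. The pawl lets it go down only; let go, it springs up to the last tooth clicked over and stays. The press load pushes the knob up with about 4 N at 0, growing evenly to 9 N at 1.
- ratchet (a point): Centre of the 48-tooth steel ratchet wheel (100 mm diameter) on the axle beside the lever, turning with it: one click per 0.131 rad, 26 mm of knob travel. Riding up a tooth, the pawl adds 1 to 3 N to the push needed; at the click that push falls by 3 to 6 N and is back 0.2 of a spacing later. Half a spacing past a click is the middle of the room before the next.
- pawl (a joint): Angle, rad, of the sprung steel pawl, a 40 mm finger on a stud on the head with its nose on the wheel's rim, above and behind the axle: -0.12 seated between two teeth, about -0.05 with its nose on a crest. It rises along each tooth and drops back to -0.12 at the click. Not to be touched.
- cement_tin: Bystander: plain steel cement tin, 86 mm diameter, 105 mm tall, standing on the bench in front of the press. Origin at the centre of its underside.
- paint_bottle: Bystander: pale paint bottle with a black cap, 40 mm diameter, 95 mm tall, standing. Origin at the centre of its underside.
- paint_jar: Bystander: dark paint jar with a black lid, 48 mm diameter, 60 mm tall, standing. Origin at the centre of its underside.

How it is judged (in metres and radians):
At the end, for the whole second after the job is handed in: The lever stands still 4.1 to 4.9 tooth spacings down from its start (knob 106 to 126 mm away in a straight line), past the fourth click and off the pawl; the fingers bear on it with over 2 N; each bystander is within 30 mm of its place and the tin, bottle and jar are upright (distance of knob from where it was at the start of the episode between 0.1061 and 0.1261 m and velocity of joint lever between -0.05 and 0.05 rad/s and contact force between the fingers and lever above 2 N and distance of each of cement_tin, paint_bottle, paint_jar from where it was at the start of the episode below 0.03 m and angle between each of cement_tin, paint_bottle, paint_jar's own z axis and vertical below 0.25 rad); the arm keeps its last pose, push and grip.
It fails at once if the lever clicked a fifth time (distance of knob from where it was at the start of the episode above 0.1293 m).
It fails at once if a bottle or tool beside the press was shoved or knocked over (distance of any of cement_tin, paint_bottle, paint_jar from where it was at the start of the episode above 0.03 m or angle between any of cement_tin, paint_bottle, paint_jar's own z axis and vertical above 0.25 rad).
It also fails if it takes over 64 s, if anything falls off the work surface, if the arm or the gripper's body presses on something with over 40 N, if the wrist force passes 120 N, or if a joint passes its speed limit or range.

ROBOT

A 6-joint arm with a two-finger parallel gripper is mounted at the origin on the work surface. World frame = base frame: x ahead of the robot, y to its left, z up, the work surface at z = 0. Lengths are in mm, angles in degrees, forces in N, time in s.
With the tool pointing down it reaches from about 325 to 775 mm from the base axis. Payload 5.5 kg.
Tool frame: the origin (TCP) lies where the fingers leave the gripper's body, on its centre line; the fingertips stand 80 mm ahead of it and the grasp point (between the pads) lies 61 mm ahead of it; z points along the fingers, y is the line along which they close (so a half turn about z gives the same grasp; the last joint's range is limited). The gripper opens to 88 mm and grips with 3 to 60 N. Pads are 20 mm wide; open, the fingers measure 115 mm over their backs; the gripper's body (75 mm by 178 mm) begins 61 mm behind the grasp point.
Start: joints at [70.892, 5.22, 70.514, -0, 104.267, -3.249], TCP at [163.972, 577.174, 302.631] pointing down, gripper open.
Joint ranges: [-164.24, 164.24], [-49.07, 125.15], [9.68, 141.18], [-86.29, 266.29], [3.28, 154.24], [-151.56, 151.56]. Speed limits (degrees/s): [147.25, 147.25, 172.46, 180, 180, 180].

INTERFACE

Orientations are given as a 3x3 rotation matrix whose columns are the frame's x, y, z axes.
In Python, from bench import r gives the robot as it stands.
- The arm moves only by the tool step_arm, never from a script. Its arguments are lists of equal length, an entry for each row: "claw": the finger opening in cm, from 0 to 8.78; "translation": the shift along the tool's x, y, z in cm, a list of three; "rot": the turn, a rotation vector about the tool's x, y, z in rad, a list of three. In form: {"claw": [claw, ...], "translation": [[dx, dy, dz], ...], "rot": [[wx, wy, wz], ...]}. A call has 1 to 12 rows; each row shifts and turns the commanded pose from where the row before left it, along the tool's axes as they then stand; what a row does not reach is not made up. A row lasts 1/10 s, in which the tool goes at most 50 mm and 8.59 degrees, less where a joint would pass 70% of its speed; a pose out of reach is approached as far as the arm can. A call is refused whole if a number of a shift passes 5 or a number of a turn 0.15, either way. A call with a gripper value outside its range is refused whole. The fingers move at their own pace and stop on an object; the grip force is fixed at half the most. Time passes only in rows, so rows that do not move let the fingers close. It gives the time, the measured TCP pose, the force, the opening and the grip force at its end, in the units of the state.
- r.read_state(): the state, without advancing time (a new reading comes with each control period).
- r.grab_frame(name): name is "scene" or "top"; returns the picture (384x512x3 uint8, blue, green, red); there is no depth.
- r.camera_model(name): a dict with "fx", "fy", "cx", "cy" (pixels), "R" (3x3) and "t" (3): a world point X has camera coordinates R X + t. Camera axes: x right, y down, z forward; pixel columns grow to the right and rows downward; lengths in mm; the calibration is good to about 2 mm. A picture is of the moment at which its call begins. camera_model takes no time and is no camera call.
- r.hand_in(): hands the job in; it is judged then, once.
Trained networks look in the newest picture that a camera, given by its name, has taken for a name from the list of things; names that differ only in an ending like _2 or _b are one class to them, and where a whole thing is asked for, a point or a joint stands for the part that bears it (a point fixed in the world has none). Each returns a list of dicts, best first, with "conf" (0 to 1); they miss things now and then, are a little off and sometimes report something else, mostly with a low value. They report only what shows in the picture. A call takes as long as a camera call.
- r.search_frame(camera, target): "rect" ([left, top, right, bottom] in pixels, round what is visible of it).
- r.pinpoint(camera, target): "xy" ([column, row] in pixels: a listed point, or the origin of a listed thing).
The state is a dict: "t": time; "q": joint angles; "qd": joint speeds; "joint_torque": joint torques, N m; "eef_pos": TCP position; "tool_rot": TCP orientation; "contact_force": force on the tool from outside, world axes, zero at the start; "wrist_torque": the same for the moment, N m; "grip_width": finger opening in mm; "finger_force": force on a finger pad.
Only numpy, scipy, OpenCV 4.12 (cv2) and the standard library are available. Lean on these libraries where they do the work, as an engineer would, in place of code of your own. Each camera call takes 0.05 s, during which the arm holds its last target. There are 200 camera calls.

## Working session

There is one attempt and no reset: what is moved stays moved. The work goes in short steps, Python scripts to look and compute and a tool call to move; the robot and the scene stay as the last step left them, time stands still between calls to the robot, and variables do not carry over. Pictures are saved under pics/ and viewed, at most 10 in all, crops included, and the job is handed in when it is done.

Besides the shell and the picture viewer there is one more tool, called after "Emit:" by a JSON object that holds its "op" and its "data". step_arm: Moves the arm, as the interface text tells. Its arguments: {"type":"object","properties":{"claw":{"type":"array","items":{"type":"number"}},"translation":{"type":"array","items":{"type":"array","items":{"type":"number"}}},"rot":{"type":"array","items":{"type":"array","items":{"type":"number"}}}},"required":["claw","translation","rot"]}

```bash
mkdir -p pics; cat > h.py <<'E'
from bench import r
import numpy as np, cv2
def snap(c,n):
    im=np.asarray(r.grab_frame(c)); cv2.imwrite(f'pics/{n}.png',im); return im
def ray(c,p):
    m=r.camera_model(c);R=np.array(m['R']);t=np.array(m['t'])
    d=R.T@np.array([(p[0]-m['cx'])/m['fx'],(p[1]-m['cy'])/m['fy'],1]); return -R.T@t,d/np.linalg.norm(d)
def tri(ps):
    A=np.zeros((3,3));b=np.zeros(3);L=[]
    for c,p in ps:
        o,d=ray(c,p);P=np.eye(3)-np.outer(d,d);A+=P;b+=P@o;L.append((o,P))
    X=np.linalg.solve(A,b);return X,[round(float(np.linalg.norm(P@(X-o))),1) for o,P in L]
def atz(c,p,z):
    o,d=ray(c,p);return o+d*(z-o[2])/d[2]
def proj(c,X):
    m=r.camera_model(c);q=np.array(m['R'])@X+np.array(m['t']);return [m['fx']*q[0]/q[2]+m['cx'],m['fy']*q[1]/q[2]+m['cy']]
E
python3 - <<'E'
from h import *
np.set_printoptions(precision=1,suppress=True)
a=snap('scene','s0');b=snap('top','t0')
cv2.imwrite('pics/both.png',np.vstack([cv2.resize(a,(400,300)),cv2.resize(b,(400,300))]))
for n in ['press','knob','pivot','ratchet','cement_tin','paint_bottle','paint_jar','shoe']:
    g={}
    for c in ['scene','top']:
        l=r.pinpoint(c,n);print(n,c,[(np.round(x['xy'],1).tolist(),round(x['conf'],2)) for x in l[:2]])
        if l:g[c]=l[0]['xy']
    if len(g)==2:print('   ',tri(list(g.items())))
for c in ['scene','top']:print(c,ray(c,(256,192)))
print(r.read_state())
E
```

```text
press scene [([279.2, 201.0], 0.72)]
press top [([272.4, 246.7], 0.93)]
    (array([472.3,  85.8, -17. ]), [0.7, 0.7])
knob scene [([239.0, 194.0], 0.69)]
knob top [([230.5, 162.1], 0.84)]
    (array([640.1, 172.8, 283.9]), [3.3, 3.3])
pivot scene [([309.4, 168.2], 0.84)]
pivot top [([240.1, 269.1], 0.85)]
    (array([440.8, 160.5, 238.5]), [0.1, 0.1])
ratchet scene [([303.4, 161.2], 0.67)]
ratchet top [([252.7, 265.7], 0.69)]
    (array([446.3, 137.2, 243.2]), [1.2, 1.2])
cement_tin scene [([198.4, 249.3], 0.8)]
cement_tin top [([258.0, 141.7], 0.57)]
    (array([755.2, 119.6, -13.9]), [1.3, 1.3])
paint_bottle scene [([213.6, 203.4], 0.53)]
paint_bottle top [([297.8, 174.1], 0.59)]
    (array([659. ,  18.2,  15.3]), [0.1, 0.1])
paint_jar scene [([238.8, 288.7], 0.74)]
paint_jar top [([200.3, 157.5], 0.85)]
    (array([708.7, 276.9,  -7.6]), [2.4, 2.4])
shoe scene [([279.8, 185.7], 0.67)]
shoe top [([231.4, 164.5], 0.69)]
    (array([593.3, 195.2, 338.4]), [38.5, 38.5])
scene (array([ 865.2,  676. , 1209.2]), array([-0.2, -0.5, -0.9]))
top (array([508.7, 131.6, 911. ]), array([ 0.1, -0. , -1. ]))
{'t': 0.9, 'q': array([ 70.9,   5.2,  70.5,  -0. , 104.3,  -3.2]), 'qd': array([ 0.1, -0. ,  0. ,  0. , -0.1, -0.1]), 'joint_torque': array([  0. , -44.6, -40.6,   0.1,   0. ,   0. ]), 'eef_pos': array([164. , 577.2, 302.7]), 'tool_rot': array([[-1. ,  0.3,  0. ],
       [ 0.3,  1. ,  0. ],
       [-0. ,  0. , -1. ]]), 'contact_force': array([-0.2, -0.1, -0.4]), 'wrist_torque': array([-0., -0.,  0.]), 'finger_force': 0.0, 'grip_width': 87.88540891426807}
```

View pics/s0.png

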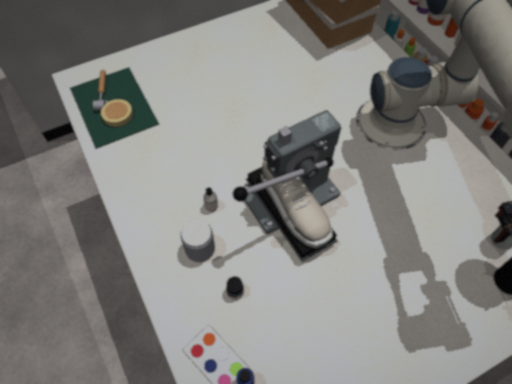

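View pics/t0.png

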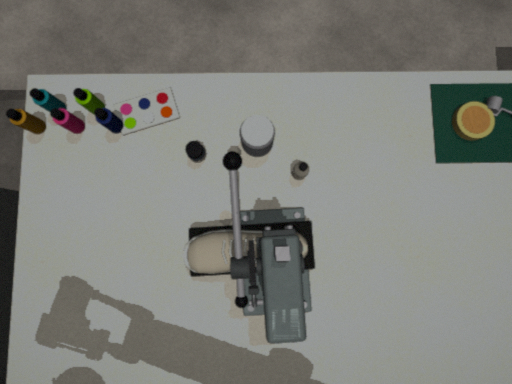

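The scene view shows the press mid-bench: knob at (240,194), bar running to the pivot at (309,168), tin at (198,242), jar at (235,288), bottle at (210,200). In the top view the knob is at (232,161), pivot at about (240,268) and the tin at (257,135). The lever points along world +x. I'll refine the ball's position next.

```bash
python3 - <<'E'
from h import *
np.set_printoptions(precision=1,suppress=True)
def ball(c,n,xy):
    im=cv2.imread(f'pics/{n}.png');g=im.max(axis=2)
    x0,y0=int(xy[0])-16,int(xy[1])-16
    m=(g[y0:y0+32,x0:x0+32]<50).astype(np.uint8)
    k,l,s,ce=cv2.connectedComponentsWithStats(m);i=1+np.argmax(s[1:,4]);print(c,s[i],ce[i]+[x0,y0]);return ce[i]+[x0,y0]
a=ball('scene','s0',(240,194));b=ball('top','t0',(232,161))
X,e=tri([('scene',a),('top',b)]);print(X,e)
P=tri([('scene',(309.4,168.2)),('top',(240.1,269.1))])[0]
for z0 in (0,.131,.262,.393):
    z=240+200*np.sin(.49-z0);print(z0,z,atz('scene',a,z),atz('top',b,z))
print(np.linalg.norm(X-P), np.degrees(np.arctan2(X[1]-P[1],X[0]-P[0])))
print(atz('scene',(309.4,168.2),240),atz('top',(240.1,269.1),240))
print(r.read_state()['tool_rot'])
E
```

```text
scene [ 10  10  14  12 132] [240.2 193.6]
top [  7   7  19  18 266] [232.1 160.6]
[640.  171.7 285.1] [0.1, 0.1]
0 334.1251776342316 [652.  198.4 334.1] [629.7 168.5 334.1]
0.131 310.26763209405857 [646.2 185.4 310.3] [634.7 170.1 310.3]
0.262 285.20594721770084 [640.1 171.7 285.2] [639.9 171.7 285.2]
0.393 259.36959187569454 [633.8 157.6 259.4] [645.4 173.3 259.4]
204.90831881432032 3.2078958532109363
[441.4 161.3 240. ] [441.  160.4 240. ]
[[-1.   0.3  0. ]
 [ 0.3  1.   0. ]
 [-0.   0.  -1. ]]
```

Emit:
{"op": "step_arm", "data": {"claw": [7.5, 7.5, 7.5, 7.5, 7.5], "translation": [[0, 0, -3.5], [0, 0, -3.5], [0, 0, -3.5], [0, 0, -3.5], [0, 0, 0]], "rot": [[0, 0, -0.088], [0, 0, -0.088], [0, 0, -0.088], [0, 0, -0.088], [0, 0, 0]]}}

```text
t: 1.4
eef_pos: [163.8, 576.8, 449.0]
tool_rot: [[-0.997, -0.077, 0.003], [-0.077, 0.997, 0.009], [-0.004, 0.009, -1.0]]
contact_force: [0.6, -0.6, 0.1]
grip_width: 75.0
finger_force: 0.0
```

```bash
cat > go.py <<'E'
from h import *
import sys
np.set_printoptions(precision=3,suppress=True)
s=r.read_state();T=np.array(s['tool_rot']);p=np.array(s['eef_pos'])
tgt=np.array([float(v) for v in sys.argv[1:4]])
print('t',s['t'],'p',p,'yaw y',np.degrees(np.arctan2(T[1,1],T[0,1])),'q',s['q'])
print(T);print('shift cm',T.T@(tgt-p)/10,'F',s['contact_force'],s['wrist_torque'],s['grip_width'],s['finger_force'])
E
python3 go.py 640 171.7 440
```

```text
t 1.4 p [163.811 576.838 449.044] yaw y 94.43149826152002 q [ 70.895   9.81   50.331   0.002 119.307 -23.534]
[[-0.997 -0.077  0.003]
 [-0.077  0.997  0.009]
 [-0.004  0.009 -1.   ]]
shift cm [-44.344 -44.078   0.684] F [ 0.618 -0.62   0.07 ] [ 0.055  0.024 -0.012] 75.03497770818754 0.0
```

Emit:
{"op": "step_arm", "data": {"claw": [7.5, 7.5, 7.5, 7.5, 7.5, 7.5, 7.5, 7.5, 7.5, 7.5, 7.5, 7.5], "translation": [[-2.7, -2.7, 0], [-2.7, -2.7, 0], [-2.7, -2.7, 0], [-2.7, -2.7, 0], [-2.7, -2.7, 0], [-2.7, -2.7, 0], [-2.7, -2.7, 0], [-2.7, -2.7, 0], [-2.7, -2.7, 0], [-2.7, -2.7, 0], [-2.7, -2.7, 0], [-2.7, -2.7, 0]], "rot": [[0, 0, 0], [0, 0, 0], [0, 0, 0], [0, 0, 0], [0, 0, 0], [0, 0, 0], [0, 0, 0], [0, 0, 0], [0, 0, 0], [0, 0, 0], [0, 0, 0], [0, 0, 0]]}}

```text
t: 2.6
eef_pos: [512.5, 277.3, 441.6]
tool_rot: [[-0.997, -0.074, -0.001], [-0.074, 0.997, -0.0], [0.001, -0.0, -1.0]]
contact_force: [0.7, 0.9, 1.0]
grip_width: 75.0
finger_force: 0.0
```

Emit:
{"op": "step_arm", "data": {"claw": [7.5, 7.5, 7.5, 7.5, 7.5, 7.5, 7.5], "translation": [[-2.7, -2.7, 0], [-2.7, -2.7, 0], [-2.7, -2.7, 0], [-2.0, -2.0, 0], [-0.5, -0.5, 0], [0, 0, 0], [0, 0, 0]], "rot": [[0, 0, 0], [0, 0, 0], [0, 0, 0], [0, 0, 0], [0, 0, 0], [0, 0, 0], [0, 0, 0]]}}

```text
t: 3.3
eef_pos: [624.5, 181.4, 442.4]
tool_rot: [[-0.997, -0.076, -0.001], [-0.076, 0.997, 0.0], [0.001, 0.0, -1.0]]
contact_force: [-1.2, -0.3, 0.5]
grip_width: 75.2
finger_force: 0.0
```

```bash
python3 go.py 640 171.7 360
```

```text
t 3.3 p [624.544 181.422 442.449] yaw y 94.33605736027589 q [ 13.191  18.771  40.529   0.028 120.728 -81.131]
[[-0.997 -0.076 -0.001]
 [-0.076  0.997  0.   ]
 [ 0.001  0.    -1.   ]]
shift cm [-1.472 -1.089  8.244] F [-1.239 -0.33   0.497] [ 0.087  0.041 -0.004] 75.21889357380877 0.0
```

Emit:
{"op": "step_arm", "data": {"claw": [7.5, 7.5, 7.5, 7.5], "translation": [[-0.8, -0.5, 1.4], [-0.7, -0.6, 1.4], [0, 0, 1.4], [0, 0, 0]], "rot": [[0, 0, 0.02], [0, 0, 0], [0, 0, 0], [0, 0, 0]]}}

```text
t: 3.7
eef_pos: [640.8, 170.6, 396.2]
tool_rot: [[-0.998, -0.055, -0.006], [-0.055, 0.998, -0.001], [0.006, -0.001, -1.0]]
contact_force: [-0.4, 0.4, -0.3]
grip_width: 74.7
finger_force: 0.0
```

```bash
python3 go.py 640 171.7 345; python3 - <<'E'
from h import *
a=snap('scene','s1')[120:270,160:340];b=snap('top','t1')[90:240,140:320]
cv2.imwrite('pics/c1.png',np.vstack([cv2.resize(a,None,fx=2,fy=2),cv2.resize(b,None,fx=2,fy=2)]))
E
```

```text
t 3.7 p [640.838 170.648 396.169] yaw y 93.16684702172203 q [ 11.974  18.586  45.687  -0.005 116.081 -81.195]
[[-0.998 -0.055 -0.006]
 [-0.055  0.998 -0.001]
 [ 0.006 -0.001 -1.   ]]
shift cm [0.047 0.115 5.117] F [-0.415  0.413 -0.27 ] [0.026 0.034 0.016] 74.73001279446632 0.0
```

View pics/c1.png

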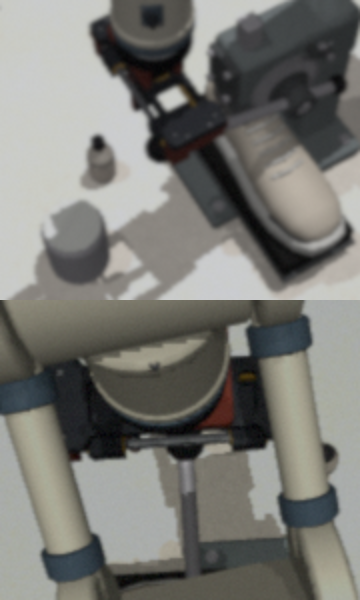

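The crops show the open fingers straddling the knob. In the top crop the ball is at about (182,452), centred between fingers at about x=95 and 260. Next I descend and close.

Emit:
{"op": "step_arm", "data": {"claw": [7.5, 7.5, 7.5, 7.5, 7.5, 7.5], "translation": [[0, 0.1, 1.2], [0, 0, 1.2], [0, 0, 1.2], [0, 0, 1.0], [0, 0, 0.4], [0, 0, 0]], "rot": [[0, 0, 0], [0, 0, 0], [0, 0, 0], [0, 0, 0], [0, 0, 0], [0, 0, 0]]}}

```text
t: 4.4
eef_pos: [640.6, 171.7, 350.3]
tool_rot: [[-0.998, -0.055, -0.001], [-0.055, 0.998, -0.0], [0.001, -0.0, -1.0]]
contact_force: [0.0, 0.3, 0.4]
grip_width: 74.8
finger_force: 0.0
```

```bash
python3 go.py 640 171.7 345
```

```text
t 4.4 p [640.578 171.743 350.317] yaw y 93.16801267216026 q [ 12.07   16.446  53.026  -0.    110.565 -81.098]
[[-0.998 -0.055 -0.001]
 [-0.055  0.998 -0.   ]
 [ 0.001 -0.    -1.   ]]
shift cm [ 0.058 -0.001  0.532] F [0.041 0.331 0.439] [ 0.018 -0.055  0.039] 74.76394453976746 0.0
```

Emit:
{"op": "step_arm", "data": {"claw": [7.5, 7.5, 5, 3.5, 2.5, 2.5, 2.5, 2.5, 2.5, 2.5], "translation": [[0, 0, 0.4], [0, 0, 0], [0, 0, 0], [0, 0, 0], [0, 0, 0], [0, 0, 0], [0, 0, 0], [0, 0, 0], [0, 0, 0], [0, 0, 0]], "rot": [[0, 0, 0], [0, 0, 0], [0, 0, 0], [0, 0, 0], [0, 0, 0], [0, 0, 0], [0, 0, 0], [0, 0, 0], [0, 0, 0], [0, 0, 0]]}}

```text
t: 5.4
eef_pos: [640.7, 172.2, 346.7]
tool_rot: [[-0.998, -0.056, 0.0], [-0.056, 0.998, 0.001], [-0.0, 0.001, -1.0]]
contact_force: [1.4, 3.5, -0.7]
grip_width: 34.9
finger_force: 30.0
```

```bash
python3 go.py 640 171.7 345
```

```text
t 5.4 p [640.653 172.202 346.701] yaw y 93.20292346443782 q [ 12.091  16.317  53.551   0.043 110.111 -81.097]
[[-0.998 -0.056  0.   ]
 [-0.056  0.998  0.001]
 [-0.     0.001 -1.   ]]
shift cm [ 0.068 -0.047  0.17 ] F [ 1.381  3.479 -0.729] [ 0.628 -0.098 -0.038] 34.85494270165613 30.0
```

Emit:
{"op": "step_arm", "data": {"claw": [2.5, 2.5, 2.5, 2.5, 2.5, 2.5, 2.5], "translation": [[-0.12, 0, 0.5], [-0.1, 0, 0.5], [-0.08, 0, 0.5], [-0.07, 0, 0.5], [-0.05, 0, 0.6], [0, 0, 0], [0, 0, 0]], "rot": [[0, 0, 0], [0, 0, 0], [0, 0, 0], [0, 0, 0], [0, 0, 0], [0, 0, 0], [0, 0, 0]]}}

```text
t: 6.1
eef_pos: [645.4, 172.4, 320.7]
tool_rot: [[-0.998, -0.056, 0.002], [-0.056, 0.998, 0.001], [-0.002, 0.001, -1.0]]
contact_force: [2.7, 5.2, -0.1]
grip_width: 34.7
finger_force: 30.0
```

```bash
python3 go.py 640.65 172.2 346.7; python3 - <<'E'
from h import *
for c in ['scene','top']:
    r.grab_frame(c);print(c,[(x['xy'],x['conf']) for x in r.pinpoint(c,'knob')[:2]])
print('exp',[proj(c,np.array([644.9,172,259.4])) for c in ('scene','top')])
E
```

```text
t 6.1 p [645.384 172.417 320.735] yaw y 93.19753530621972 q [ 12.028  16.317  56.208   0.032 107.338 -81.16 ]
[[-0.998 -0.056  0.002]
 [-0.056  0.998  0.001]
 [-0.002  0.001 -1.   ]]
shift cm [ 0.468  0.007 -2.598] F [ 2.709  5.237 -0.064] [ 0.717 -0.451 -0.012] 34.71846740888711 30.000101029872894
scene []
top [([235.2, 163.9], 0.82)]
exp [[np.float64(238.7082798528211), np.float64(200.10892226359175)], [np.float64(232.8170358973103), np.float64(160.81794273981913)]]
```

Emit:
{"op": "step_arm", "data": {"claw": [2.5, 2.5, 2.5, 2.5, 2.5], "translation": [[-0.04, 0, 0.5], [-0.03, 0, 0.5], [-0.01, 0, 0.5], [0, 0, 0], [0, 0, 0]], "rot": [[0, 0, 0], [0, 0, 0], [0, 0, 0], [0, 0, 0], [0, 0, 0]]}}

```text
t: 6.8
eef_pos: [646.1, 172.5, 308.2]
tool_rot: [[-0.998, -0.056, 0.005], [-0.056, 0.998, 0.002], [-0.005, 0.001, -1.0]]
contact_force: [1.1, 4.2, 9.1]
grip_width: 34.5
finger_force: 30.0
```

```bash
python3 go.py 640.65 172.2 346.7; python3 - <<'E'
from h import *
a=snap('scene','s2')[120:270,160:340];b=snap('top','t2')[90:240,140:320]
cv2.imwrite('pics/c2.png',np.vstack([cv2.resize(a,None,fx=2,fy=2),cv2.resize(b,None,fx=2,fy=2)]))
E
```

```text
t 6.8 p [646.105 172.478 308.152] yaw y 93.19365500743858 q [ 12.019  16.048  57.808   0.034 105.839 -81.165]
[[-0.998 -0.056  0.005]
 [-0.056  0.998  0.002]
 [-0.005  0.001 -1.   ]]
shift cm [ 0.526  0.008 -3.858] F [1.07  4.164 9.061] [ 0.697 -0.18  -0.014] 34.53400674969079 30.00140368938446
```

View pics/c2.png

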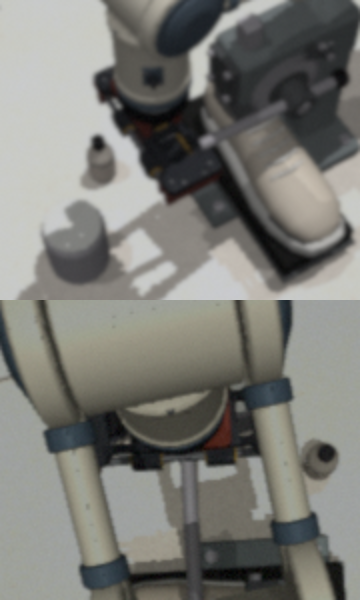

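Emit:
{"op": "step_arm", "data": {"claw": [2.5, 2.5, 2.5, 2.5, 2.5, 2.5, 2.5, 2.5], "translation": [[0, 0, 0.4], [0.01, 0, 0.4], [0.02, 0, 0.45], [0.03, 0, 0.45], [0.03, 0, 0.45], [0.04, 0, 0.45], [0, 0, 0], [0, 0, 0]], "rot": [[0, 0, 0], [0, 0, 0], [0, 0, 0], [0, 0, 0], [0, 0, 0], [0, 0, 0], [0, 0, 0], [0, 0, 0]]}}

```text
t: 7.7
eef_pos: [645.2, 172.4, 282.4]
tool_rot: [[-0.998, -0.056, 0.006], [-0.056, 0.998, 0.002], [-0.006, 0.002, -1.0]]
contact_force: [2.6, 5.0, 9.1]
grip_width: 34.6
finger_force: 30.0
```

Emit:
{"op": "step_arm", "data": {"claw": [2.5, 2.5, 2.5, 2.5, 2.5, 2.5, 2.5, 2.5], "translation": [[0.05, 0, 0.4], [0.06, 0, 0.45], [0.06, 0, 0.45], [0.08, 0, 0.45], [0.09, 0, 0.4], [0.08, 0, 0.4], [0, 0, 0], [0, 0, 0]], "rot": [[0, 0, 0], [0, 0, 0], [0, 0, 0], [0, 0, 0], [0, 0, 0], [0, 0, 0], [0, 0, 0], [0, 0, 0]]}}

```text
t: 8.5
eef_pos: [641.2, 172.2, 257.0]
tool_rot: [[-0.998, -0.056, 0.006], [-0.056, 0.998, 0.002], [-0.007, 0.002, -1.0]]
contact_force: [3.1, 4.1, 9.2]
grip_width: 34.9
finger_force: 30.0
```

```bash
python3 go.py 640.65 172.2 346.7
```

```text
t 8.5 p [641.16  172.215 257.02 ] yaw y 93.18869298577503 q [ 12.087  14.679  64.596   0.029 100.339 -81.096]
[[-0.998 -0.056  0.006]
 [-0.056  0.998  0.002]
 [-0.007  0.002 -1.   ]]
shift cm [-0.008  0.015 -8.968] F [3.054 4.055 9.185] [ 0.722 -0.384  0.04 ] 34.88528165671004 30.001341104507446
```

Emit:
{"op": "step_arm", "data": {"claw": [2.5, 2.5, 2.5, 2.5, 2.5], "translation": [[0.08, 0, 0.35], [0.09, 0, 0.35], [0.09, 0, 0.35], [0, 0, 0], [0, 0, 0]], "rot": [[0, 0, 0], [0, 0, 0], [0, 0, 0], [0, 0, 0], [0, 0, 0]]}}

```text
t: 9.0
eef_pos: [638.9, 172.1, 247.6]
tool_rot: [[-0.998, -0.055, 0.008], [-0.055, 0.998, 0.002], [-0.008, 0.002, -1.0]]
contact_force: [2.2, 4.1, 11.3]
grip_width: 34.7
finger_force: 30.0
```

Emit:
{"op": "step_arm", "data": {"claw": [2.5, 2.5, 2.5], "translation": [[0.08, 0, 0.3], [0, 0, 0], [0, 0, 0]], "rot": [[0, 0, 0], [0, 0, 0], [0, 0, 0]]}}

```text
t: 9.3
eef_pos: [638.2, 172.1, 245.0]
tool_rot: [[-0.998, -0.055, 0.009], [-0.055, 0.998, 0.003], [-0.009, 0.002, -1.0]]
contact_force: [3.7, 5.1, 13.3]
grip_width: 34.8
finger_force: 30.0
```

Emit:
{"op": "step_arm", "data": {"claw": [2.5, 2.5, 2.5], "translation": [[0.06, 0, 0.2], [0, 0, 0], [0, 0, 0]], "rot": [[0, 0, 0], [0, 0, 0], [0, 0, 0]]}}

```text
t: 9.6
eef_pos: [637.6, 172.0, 243.2]
tool_rot: [[-0.998, -0.055, 0.009], [-0.055, 0.998, 0.003], [-0.009, 0.002, -1.0]]
contact_force: [2.8, 3.6, 13.2]
grip_width: 34.9
finger_force: 30.0
```

Emit:
{"op": "step_arm", "data": {"claw": [2.5, 2.5, 2.5], "translation": [[0.06, 0, 0.2], [0, 0, 0], [0, 0, 0]], "rot": [[0, 0, 0], [0, 0, 0], [0, 0, 0]]}}

```text
t: 9.9
eef_pos: [637.1, 172.0, 241.1]
tool_rot: [[-0.998, -0.055, 0.009], [-0.055, 0.998, 0.003], [-0.009, 0.002, -1.0]]
contact_force: [3.1, 5.3, 12.5]
grip_width: 34.7
finger_force: 30.0
```

Emit:
{"op": "step_arm", "data": {"claw": [2.5, 2.5, 2.5], "translation": [[0.06, 0, 0.2], [0, 0, 0], [0, 0, 0]], "rot": [[0, 0, 0], [0, 0, 0], [0, 0, 0]]}}

```text
t: 10.2
eef_pos: [635.6, 171.9, 236.0]
tool_rot: [[-0.998, -0.056, 0.004], [-0.056, 0.998, 0.002], [-0.004, 0.001, -1.0]]
contact_force: [1.2, 5.2, 4.2]
grip_width: 34.6
finger_force: 30.0
```

Emit:
{"op": "step_arm", "data": {"claw": [2.5, 2.5, 2.5, 2.5, 2.5, 2.5, 2.5], "translation": [[0.07, 0, 0.2], [0.07, 0, 0.2], [0.07, 0, 0.2], [0.07, 0, 0.2], [0, 0, 0], [0, 0, 0], [0, 0, 0]], "rot": [[0, 0, 0], [0, 0, 0], [0, 0, 0], [0, 0, 0], [0, 0, 0], [0, 0, 0], [0, 0, 0]]}}

```text
t: 10.9
eef_pos: [633.4, 171.8, 230.1]
tool_rot: [[-0.998, -0.056, 0.007], [-0.056, 0.998, 0.002], [-0.007, 0.002, -1.0]]
contact_force: [3.0, 4.8, 10.2]
grip_width: 34.8
finger_force: 30.0
```

```bash
python3 go.py 640.65 172.2 346.7; python3 - <<'E'
from h import *
a=snap('scene','s3')[120:270,160:340];b=snap('top','t3')[90:240,140:320]
cv2.imwrite('pics/c3.png',np.vstack([cv2.resize(a,None,fx=2,fy=2),cv2.resize(b,None,fx=2,fy=2)]))
for c in ['scene','top']:print(c,[(x['xy'],x['conf']) for x in r.pinpoint(c,'knob')[:2]],proj(c,np.array([633,171.5,169.5])))
E
python3 go.py 640.65 172.2 346.7
```

```text
t 10.9 p [633.424 171.818 230.059] yaw y 93.18403767229343 q [ 12.193  13.49   68.701   0.035  97.379 -80.986]
[[-0.998 -0.056  0.007]
 [-0.056  0.998  0.002]
 [-0.007  0.002 -1.   ]]
shift cm [ -0.809   0.019 -11.658] F [ 2.981  4.809 10.246] [ 0.786 -0.336  0.001] 34.80639213022971 30.001636147499084
scene [] [np.float64(243.8844986633887), np.float64(215.82851454853738)]
top [([235.6, 180.3], 0.93)] [np.float64(235.70847223657168), np.float64(174.8108364436193)]
t 11.1 p [633.415 171.824 230.052] yaw y 93.18020296896094 q [ 12.193  13.491  68.701   0.036  97.381 -80.982]
[[-0.998 -0.055  0.007]
 [-0.055  0.998  0.002]
 [-0.007  0.002 -1.   ]]
shift cm [ -0.809   0.018 -11.659] F [ 2.246  4.753 11.468] [ 0.694 -0.29   0.019] 34.70144950253297 30.001499354839325
```

View pics/c3.png

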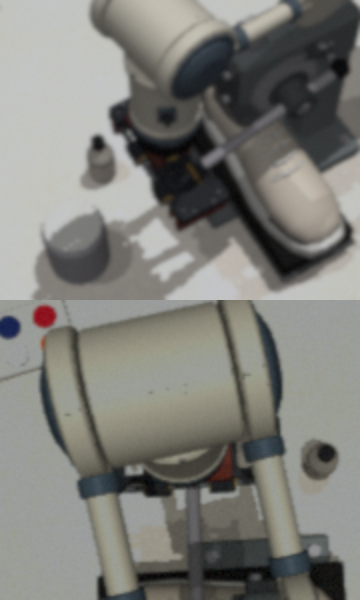

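The gripper still holds the knob at the end of the lowered bar. The bottle, at about (100,160) in the scene crop, and the tin, at about (75,245), haven't moved. The knob has travelled about 115 mm, the force drop of the fourth click was seen, and the hand carries about 10 N.

```bash
python3 -c "
from bench import r
print(r.hand_in())"
```

```text
the job is handed in; nothing more can be done
None
```

I pulled the lever down four clicks and handed the job in still holding it about half a spacing past the fourth: the hand had moved about 117 mm (the knob perhaps 2–3 mm less), carrying about 10 N. I felt the fourth click as a force drop, the bottle and tin looked untouched, the jar was not in the last pictures, and the hand-in gave no verdict.

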